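# Brush out the dust box and hold its flap at the balance point

## Robot

A 6-joint arm with a two-finger parallel gripper is mounted at the origin on the work surface. World frame = base frame: x ahead of the robot, y to its left, z up, the work surface at z = 0. Lengths are in m, angles in degrees, forces in N, time in s.
With the tool pointing down it reaches from about 0.375 to 0.9 m from the base axis. Payload 3.1 kg.
Tool frame: the origin (TCP) lies at the centre of the arm's flange, where the gripper is bolted on; the fingertips stand 182 mm ahead of it and the grasp point (between the pads) lies bot.grip_point_offset ahead of it (bot.grip_point_offset is the distance from the TCP to the grasp point, in m); x points along the fingers, z is the direction in which the jaws open and shut, and the axes are right-handed (so a half turn about x gives the same grasp; the last joint's range is limited). The gripper opens to 87 mm and grips with 3 to 60 N. Pads are 19 mm wide; open, the fingers measure 117 mm over their backs; the gripper's body (75 mm by 190 mm) begins 51 mm behind the grasp point.
Start: joints at [-75.831, 30.224, 82.088, -0, 67.689, -10.227], TCP at [0.258, -0.569, 0.405] pointing down, gripper open.
Joint ranges: [-176.69, 176.69], [-43.24, 126.21], [12.49, 139.97], [-82, 262], [0, 151.66], [-163.58, 163.58]. Speed limits (degrees/s): [159.86, 159.86, 180, 180, 180, 180].

## Interface

Orientations are given as a 3x3 rotation matrix whose columns are the frame's x, y, z axes.
In Python, from rig import bot gives the robot as it stands.
- The arm moves only by the tool step_arm, never from a script. Its argument "motion" is a list that holds one entry, the list of rows, each a list of 7 numbers: the turn, a rotation vector about the world's x, y, z in degrees, then the shift along the world's x, y, z in mm, then the finger opening in mm, from 0 to 87. A call has 1 to 12 rows; each row is the pose to reach, as a shift and turn from the pose commanded when the call began; what a row does not reach only later rows make up. A row lasts 1/12 s, in which the tool goes at most 41.7 mm and 7.16 degrees, less where a joint would pass 70% of its speed; a pose out of reach is approached as far as the arm can. A call with a gripper value outside its range is refused whole. The fingers move at their own pace and stop on an object; the grip force is fixed at half the most. Time passes only in rows, so rows that repeat a pose let the fingers close. It gives the time, the measured TCP pose, the force and the opening at its end, in the units of the state.
- bot.read_state(): the state, without advancing time (a new reading comes with each control period).
- bot.capture(name): name is "side" or "top"; returns a dict with "frame" (480x640x3 uint8, red, green, blue), "range_z" (480x640 float32, m along the optical axis (not along the pixel's ray), 0 where there is no reading), "fx", "fy", "cx", "cy" (pixels), "cam_to_world" (4x4, takes a point from camera to world coordinates). Camera axes: x right, y down, z forward; pixel columns grow to the right and rows downward; lengths in m; the calibration is good to about 2 mm. A picture is of the moment at which its call begins.
- bot.hand_in(): hands the job in, once; it reports no verdict.
The state is a dict: "time_s": time; "joint_positions": joint angles; "qvel": joint speeds; "tau": joint torques, N m; "position": TCP position; "tcp_rot": TCP orientation; "force": force on the tool from outside, world axes, zero at the start; "moment": the same for the moment, N m; "opening": opening from 0.0 (shut) to 1.0 (fully open).
Only numpy, scipy, OpenCV 4.12 (cv2) and the standard library are available. Lean on these libraries where they do the work, as an engineer would, in place of code of your own. Each camera call takes 0.05 s, during which the arm holds its last target.

## Task

Clean the small plywood dust box: take the long brush out of its wooden stand, work it up and down inside the open box for two full strokes, each nearly down to the floor and back up almost to the rim, stand the brush back in its stand and let go of it. Then take the box's flap by the wooden bar on its free edge, swing it forward off its stop past upright to its over-centre balance point (because of the steel weight on its outside this lies about 13 degrees past upright, on the box's side), and finish while still gripping the bar, holding the flap still there so that a lid stay can be fitted. Never let the flap drop shut, and leave the other things on the table where they are.

Things in the scene. Friction and masses are not known exactly. Their poses are not given: they have to be found in the camera images.
- dustbox: open-topped square plywood box fixed to the table, 106 x 106 outside, 110 high, walls and floor 8 thick (90 x 90 inside, 102 deep). Origin at the centre of its underside, z up; its +x side (away from the robot, turned up to 20 degrees) carries the flap's hinge; the open flap leans outward there. It stands left or right, the brush stand on the other side.
- box_in (a point): centre of the box's inner floor, 8 above the table
- flap (a joint): angle of the hinged flap in rad: 0 = shut flat on the box, 1.571 = upright, growing as it opens; 2.05 = its stop, where it starts and rests, leaning back 27 degrees away from the box. Almost no hinge friction: let go, it falls to the stop or shut. Its balance point is at 1.335 (13.5 degrees from upright towards the box), whatever its mass.
- flap_bar (a point): centre of the round wooden bar on the flap's free edge: 16 across, parallel to the hinge, 141 from the hinge axis, 86 free between two brackets, a 27 gap between bar and plate. About 240 above the table at the stop, 252 at balance. Its y axis runs along the bar. It can be pinched from straight above and turns in the fingers as the flap swings, so the gripper may stay pointing down.
- flap_hinge (a point): middle of the hinge axis, at the box's +x rim, 115 above the table; does not move; axes as the box's (hinge along y). The flap on it is a plywood plate 106 x 106 x 10 with a dark steel block 40 x 60 x 20 on its outer face near the hinge, 0.33 to 0.61 kg in all
- stand: wooden block fixed to the table, 70 x 70, 72 high, on a 90 x 90 foot, with a square well 46 x 46, 60 deep in its top. Origin at the centre of its underside, z up.
- stand_in (a point): centre of the floor of the stand's well, 12 above the table
- brush_mid (a point): middle (half-way up) of the brush, 95 above its foot, on its axis; z axis along the brush towards the handle's end. The brush is 190 long, about 90 g: a grey cylindrical head 36 across and 60 long at the foot, then a round wooden handle 16 across. It starts upright, foot down, in the stand's well.
- brush_foot (a point): centre of the flat end of the brush head (its foot)
- bundle_mid: loose bundle of four pale wooden wedges, 110 x 76 x 43, lying between the dust box and the brush stand; origin at its underside; not part of the job, leave it
- bundle_far: loose bundle of four wedges, 110 x 76 x 43, near the far side of the table; origin at its underside; not part of the job, leave it
- wedge: single loose wooden wedge, 120 x 36 x 36, nearer the robot; origin at its underside; not part of the job, leave it
- glue: white round plastic bottle, 56 across, 150 tall, beyond the task's things; origin at its underside; not part of the job, leave it
- mallet: wooden mallet lying on its side, 270 long, 110 across its head, 60 high, right of the task's things; origin at its underside; not part of the job, leave it
- square: joiner's try square lying flat, about 165 x 110, 18 high, far right; origin at its underside; not part of the job, leave it
- jar: glass jar with steel cap, 66 across, 85 tall, left of the task's things; origin at its underside; not part of the job, leave it
There are look-alikes about, which are no part of the job. What is shaped like the stand but orange is not meant.

How it is judged:
By the outcome, as a careful person would: the job done as asked, in the order asked, and still so for the second after the job is handed in, while the arm keeps its last pose, push and grip.
It also fails if it takes over 61 s, if anything falls off the work surface, if the arm or the gripper's body presses on something with over 40 N, if the wrist force passes 120 N, or if a joint passes its speed limit or range.

## Working session

There is one attempt and no reset: what is moved stays moved. The work goes in short steps, Python scripts to look and compute and a tool call to move; the robot and the scene stay as the last step left them, time stands still between calls to the robot, and variables do not carry over. Pictures are saved under pics/ and viewed, and the job is handed in when it is done.

Besides the shell and the picture viewer there is one more tool, called after "Request:" in YAML: its name, and indented under it one key for each argument. step_arm: Moves the arm, as the interface text tells. Its arguments: {"type":"object","properties":{"motion":{"type":"array"}},"required":["motion"]}

```bash
ls; mkdir -p pics
python3 - <<'E'
from rig import bot
import cv2,numpy as np,pickle
print(bot.read_state()); print(bot.grip_point_offset)
for n in ("side","top"):
    c=bot.capture(n); pickle.dump(c,open(n+'.pkl','wb'))
    cv2.imwrite(f'pics/{n}0.png',c['frame'][:,:,::-1]); print(n,c['fx'],c['cx'],c['cam_to_world'])
E
```

```text
pics
{'time_s': 0.0, 'joint_positions': array([-7.58318153e+01,  3.02793868e+01,  8.21568001e+01, -2.37296790e-03,
        6.76871686e+01, -1.02256215e+01]), 'qvel': array([-0.03033138,  0.02331062,  0.12585294,  0.00328144, -0.14738645,
        0.06098393]), 'tau': array([ 4.93865718e-04, -4.40040386e+01, -1.76590168e+01,  6.33427408e-02,
        5.81970939e-02, -1.71301176e-04]), 'position': array([ 0.25808284, -0.56885074,  0.40376439]), 'tcp_rot': array([[-5.64126949e-04,  9.10721899e-01,  4.13019738e-01],
       [ 2.07808946e-03,  4.13019979e-01, -9.10719594e-01],
       [-9.99997682e-01,  3.44530497e-04, -2.12555728e-03]]), 'force': array([ 0.31204101, -0.4712577 ,  0.05944311]), 'moment': array([ 0.01424628,  0.00918395, -0.02436791]), 'opening': 0.9998542954886331}
0.1635
side 521.0013484637578 323.45525513836327 [[ 9.96722072e-01 -4.15260911e-02  6.94312301e-02  3.91618803e-01]
 [-8.09018278e-02 -5.10770437e-01  8.55902129e-01 -1.33723920e+00]
 [-7.88501075e-05 -8.58713657e-01 -5.12455705e-01  8.58961924e-01]
 [ 0.00000000e+00  0.00000000e+00  0.00000000e+00  1.00000000e+00]]
top 540.664584116704 316.73065684063596 [[-0.01001722 -0.9849229   0.17270362  0.21227951]
 [-0.99978748  0.01297715  0.01601818 -0.06990284]
 [-0.01801788 -0.17250646 -0.98484358  1.6871987 ]
 [ 0.          0.          0.          1.        ]]
```

View pics/side0.png

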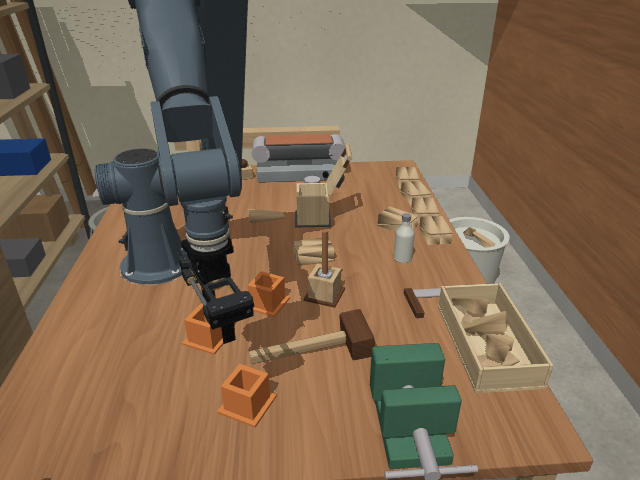

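View pics/top0.png

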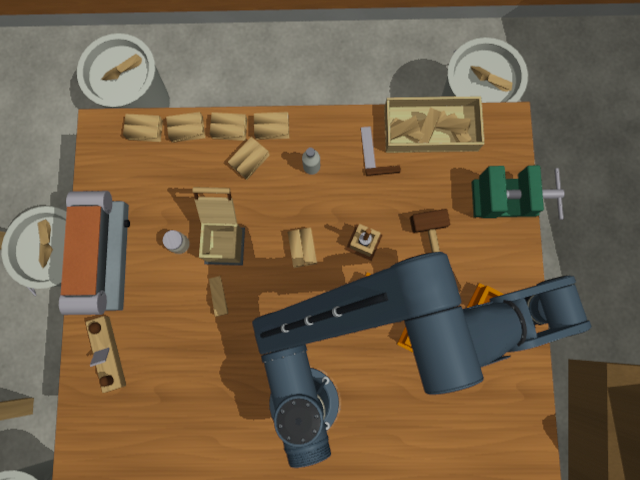

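The top view shows the box at about (222,240), its flap bar at (212,192), the brush stand at (366,239) and the loose bundle between them at (302,246). Next I measure these.

```bash
cat > h.py <<'E'
import numpy as np,cv2,pickle
def world(c):
    z=c['range_z'].astype(float);v,u=np.mgrid[:480,:640]
    P=np.stack([(u-c['cx'])/c['fx']*z,(v-c['cy'])/c['fy']*z,z,np.ones_like(z)],-1)
    W=P@c['cam_to_world'].T
    W[z==0]=np.nan
    return W[...,:3]
E
python3 - <<'E'
import pickle,numpy as np,cv2
from h import *
c=pickle.load(open('top.pkl','rb'));W=world(c)
np.set_printoptions(precision=3,suppress=True,linewidth=200)
print('table',np.nanmedian(W[300:340,140:180,2]))
def rect(name,r0,r1,c0,c1,zl,zh):
    S=W[r0:r1,c0:c1];m=(S[...,2]>zl)&(S[...,2]<zh)
    p=S[m]; 
    if len(p)<5: print(name,len(p));return
    (cx,cy),(w,h),a=cv2.minAreaRect((p[:,:2]*1000).astype(np.float32))
    print(name,len(p),'ctr',cx,cy,'size',w,h,'ang',a,'z',np.median(p[:,2]),'mean',p.mean(0))
rect('boxrim',205,275,190,255,.100,.116)
rect('flapbar',180,205,180,240,.225,.26)
rect('standtop',215,265,340,390,.062,.08)
rect('standtop2',215,265,340,390,.066,.078)
rect('foot',215,270,340,390,.006,.03)
rect('brushtop',215,265,320,390,.15,.25)
rect('brushhead',215,265,320,390,.06+.03-.01,.15)
rect('bundle',220,275,280,325,.02,.06)
cv2.imwrite('pics/topz.png',cv2.resize(c['frame'][170:290,160:400,::-1],None,fx=3.3,fy=3.3,interpolation=cv2.INTER_CUBIC))
s=pickle.load(open('side.pkl','rb'))
cv2.imwrite('pics/sidez.png',cv2.resize(s['frame'][140:320,220:440,::-1],None,fx=3.3,fy=3.3,interpolation=cv2.INTER_CUBIC))
E
```

```text
table -0.0014267494448414464
boxrim 376 ctr 480.0914306640625 250.39663696289062 size 108.89574432373047 111.4747543334961 ang 87.65122985839844 z 0.1078110708325889 mean [0.475 0.251 0.108]
flapbar 238 ctr 592.7628173828125 245.5471649169922 size 103.50306701660156 22.329666137695312 ang 87.65509796142578 z 0.24390044844442016 mean [0.594 0.244 0.243]
standtop 364 ctr 482.79296875 -188.98316955566406 size 69.94122314453125 71.63865661621094 ang 65.27157592773438 z 0.06982007982579963 mean [ 0.481 -0.188  0.07 ]
standtop2 309 ctr 482.9078063964844 -188.9466094970703 size 69.98043060302734 71.53751373291016 ang 64.86505889892578 z 0.07026229211013768 mean [ 0.48  -0.188  0.071]
foot 194 ctr 483.9719543457031 -192.71533203125 size 151.6031494140625 171.21615600585938 ang 87.5148696899414 z 0.009078339054806817 mean [ 0.474 -0.187  0.011]
brushtop 41 ctr 482.120361328125 -188.62203979492188 size 13.486695289611816 13.882811546325684 ang 3.5313355922698975 z 0.1948782008767591 mean [ 0.481 -0.188  0.188]
brushhead 25 ctr 476.72943115234375 -198.15032958984375 size 37.041351318359375 10.119793891906738 ang 69.94010925292969 z 0.10497972139971568 mean [ 0.478 -0.188  0.11 ]
bundle 846 ctr 465.2682800292969 4.545814514160156 size 112.08230590820312 73.67298889160156 ang 8.67133903503418 z 0.040692915410356245 mean [0.464 0.004 0.04 ]
```

View pics/topz.png

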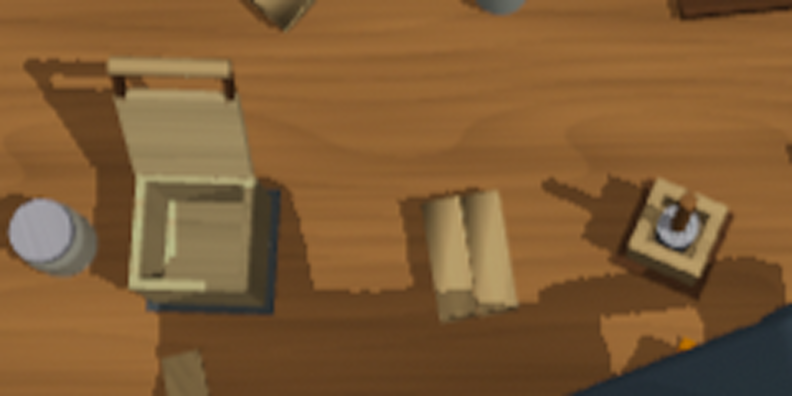

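View pics/sidez.png

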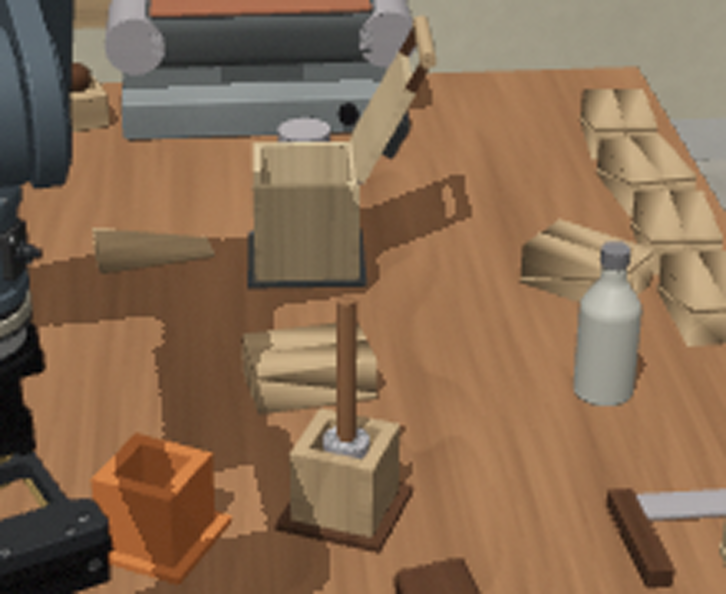

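Run:
```python
import pickle,numpy as np,cv2
from h import *
np.set_printoptions(precision=4,suppress=True,linewidth=200)
for n in('top','side'):
    c=pickle.load(open(n+'.pkl','rb'));W=world(c).reshape(-1,3)
    def sel(lo,hi): return W[np.all((W>lo)&(W<hi),axis=1)]
    t=sel([.3,.3,-.02],[.7,.6,.01]); print(n,'table',np.median(t[:,2]))
    p=sel([.56,.19,.2],[.63,.31,.27])
    th=np.radians(-2.35); R=np.array([[np.cos(th),-np.sin(th)],[np.sin(th),np.cos(th)]])
    q=np.c_[(p[:,:2]-[.48,.25])@R,p[:,2]]
    qq=q[np.abs(q[:,1])<.038]
    print('bar mid N',len(qq),'box-frame min',qq.min(0),'max',qq.max(0))
    print(' y ext',q[:,1].min(),q[:,1].max())
    b=qq[qq[:,2]>.232]; print('  bar only',len(b),b.min(0),b.max(0), b.mean(0))
    h=sel([.45,-.22,.14],[.52,-.16,.23]); 
    for a in(.14,.16,.18):
        k=h[(h[:,2]>a)&(h[:,2]<a+.02)]; print('handle',a,len(k),k.min(0) if len(k) else '',k.max(0) if len(k) else '', k.mean(0) if len(k) else '')
    print('htop',h[:,2].max())
    s=sel([.42,-.25,.064],[.54,-.13,.08]); print('stand',cv2.minAreaRect((s[:,:2]*1000).astype(np.float32)),np.median(s[:,2]))
    s=sel([.40,.18,.102],[.55,.32,.116]); print('box',cv2.minAreaRect((s[:,:2]*1000).astype(np.float32)),np.median(s[:,2]))
```

```text
top table -0.001543738199643041
bar mid N 297 box-frame min [ 0.0865 -0.0379  0.2001] max [0.1232 0.038  0.2555]
 y ext -0.052105002115263574 0.05377426138068139
  bar only 161 [ 0.1072 -0.0379  0.232 ] [0.1232 0.038  0.2555] [ 0.1144 -0.001   0.2442]
handle 0.14 7 [ 0.4759 -0.1951  0.1406] [ 0.484  -0.1816  0.156 ] [ 0.4785 -0.1873  0.1499]
handle 0.16 6 [ 0.4754 -0.1907  0.1606] [ 0.4798 -0.1827  0.1782] [ 0.477  -0.1867  0.171 ]
handle 0.18 25 [ 0.4759 -0.1952  0.1818] [ 0.4893 -0.1815  0.1999] [ 0.4822 -0.1882  0.194 ]
htop 0.2059361998839031
stand ((482.79296875, -188.98316955566406), (69.94122314453125, 71.63865661621094), 65.27157592773438) 0.06999239386760658
box ((479.8809814453125, 250.11431884765625), (108.88462829589844, 111.17433166503906), 88.03075408935547) 0.10804201134981906
side table 0.0014883690566916963
bar mid N 83 box-frame min [ 0.0928 -0.0366  0.201 ] max [0.1286 0.0379 0.2521]
 y ext -0.055375894253264855 0.05204950924841823
  bar only 42 [ 0.1124 -0.036   0.2408] [0.1286 0.0368 0.2521] [0.1188 0.0017 0.2471]
handle 0.14 37 [ 0.4804 -0.2027  0.1408] [ 0.4936 -0.1896  0.1599] [ 0.4873 -0.1968  0.15  ]
handle 0.16 40 [ 0.4805 -0.2048  0.1601] [ 0.4937 -0.1895  0.1799] [ 0.4865 -0.1971  0.1692]
handle 0.18 42 [ 0.4802 -0.2037  0.1802] [ 0.4935 -0.1849  0.1998] [ 0.4868 -0.1971  0.1901]
htop 0.2049305444712617
stand ((486.4263610839844, -192.49444580078125), (77.59748840332031, 72.25068664550781), 66.24407958984375) 0.07239591544322055
box ((483.8709716796875, 247.94512939453125), (121.06047821044922, 104.97103881835938), 87.8421630859375) 0.1092826755187063
```

Request:
step_arm:
  motion:
    - [[0,0,0,10,17,0,87],[0,0,0,30,50,3,87],[0,0,0,52,87,5,87],[0,0,0,74,124,5,87],[0,0,0,96,161,5,87],[0,0,0,118,198,5,87],[0,0,0,140,235,5,87],[0,0,0,162,272,5,87],[0,0,0,184,309,5,87],[0,0,0,204,343,5,87],[0,0,0,218,366,5,87],[0,0,0,226,379,5,87]]

```text
time_s: 1.1
position: [0.4853, -0.1863, 0.4095]
tcp_rot: [[-0.0, 0.909, 0.416], [0.002, 0.416, -0.909], [-1.0, 0.001, -0.002]]
force: [0.6, -0.7, 0.5]
opening: 1.0
```

```bash
cat > snap.py <<'E'
import sys,cv2
from rig import bot
from h import *
np.set_printoptions(precision=4,suppress=True,linewidth=200)
t=sys.argv[1]
for n in sys.argv[2].split(','):
    c=bot.capture(n);pickle.dump(c,open(n+t+'.pkl','wb'))
    if len(sys.argv)>3:
        r0,r1,c0,c1=map(int,sys.argv[3].split(','))
    else: r0,r1,c0,c1=0,480,0,640
    f=c['frame'][r0:r1,c0:c1,::-1]; k=min(800/f.shape[1],600/f.shape[0])
    cv2.imwrite(f'pics/{n}{t}.png',cv2.resize(f,None,fx=k,fy=k,interpolation=cv2.INTER_CUBIC))
s=bot.read_state();print(s['time_s'],s['position'],s['tcp_rot'].tolist(),s['force'],s['opening'],s['joint_positions'])
E
python3 snap.py 1 side 100,340,180,460
```

```text
1.15 [ 0.4858 -0.1857  0.4095] [[0.00044953351167695786, 0.908865032911621, 0.4170900980246118], [0.002703138123459225, 0.4170875119261632, -0.9088623110458086], [-0.9999962454749055, 0.0015360162112029365, -0.0022692929056295995]] [ 0.2967  0.404  -0.2079] 1.004822192766697 [-33.2762  21.8123  96.7207   0.1634  61.5305  31.9948]
```

View pics/side1.png

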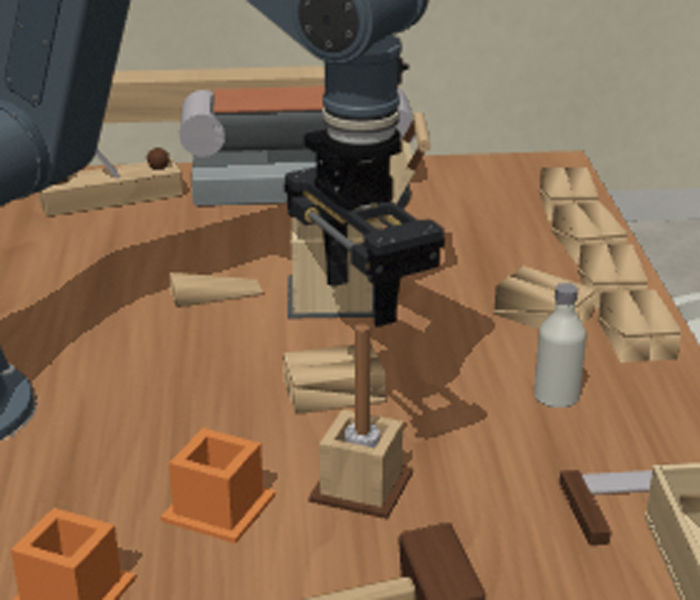

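The open gripper is above the brush: in this crop the handle top is at (362,328) and the fingers are at (337,265) and (385,305). The arm is still settling, so I start the descent and check the pose.

Request:
step_arm:
  motion:
    - [[0,0,0,0,0,0,87],[0,0,0,0,0,-6,87],[0,0,0,0,0,-12,87]]

```text
time_s: 1.4
position: [0.4838, -0.1911, 0.3974]
tcp_rot: [[0.0, 0.911, 0.412], [-0.001, 0.412, -0.911], [-1.0, -0.0, 0.001]]
force: [0.4, -0.0, -2.0]
opening: 1.003
```

Request:
step_arm:
  motion:
    - [[0,0,0,1,1,-12,87],[0,0,0,1,1,-28,87],[0,0,0,1,1,-44,87],[0,0,0,1,1,-54,87],[0,0,0,1,1,-58,87],[0,0,0,1,1,-58,50],[0,0,0,1,1,-58,25],[0,0,0,1,1,-58,20],[0,0,0,1,1,-58,14],[0,0,0,1,1,-58,8],[0,0,0,1,1,-58,4],[0,0,0,1,1,-58,0]]

```text
time_s: 2.4
position: [0.4852, -0.1891, 0.3401]
tcp_rot: [[0.001, 0.911, 0.413], [-0.0, 0.413, -0.911], [-1.0, 0.0, 0.001]]
force: [0.2, 0.6, -0.0]
opening: 0.557
```

```bash
python3 snap.py 2 side,top 160,320,240,430
```

```text
2.5 [ 0.4852 -0.1891  0.34  ] [[0.00033462704087212827, 0.9106461565674889, 0.4131869619840443], [-0.0002090623540212382, 0.41318703979472254, -0.9106461587458691], [-0.9999999221588347, 0.00021834499045942174, 0.00032864538562559723]] [ 0.0309  0.7412 -0.6449] 0.4669132775928123 [-33.5991  27.5552 100.738    0.0008  51.6842  31.9952]
```

View pics/side2.png

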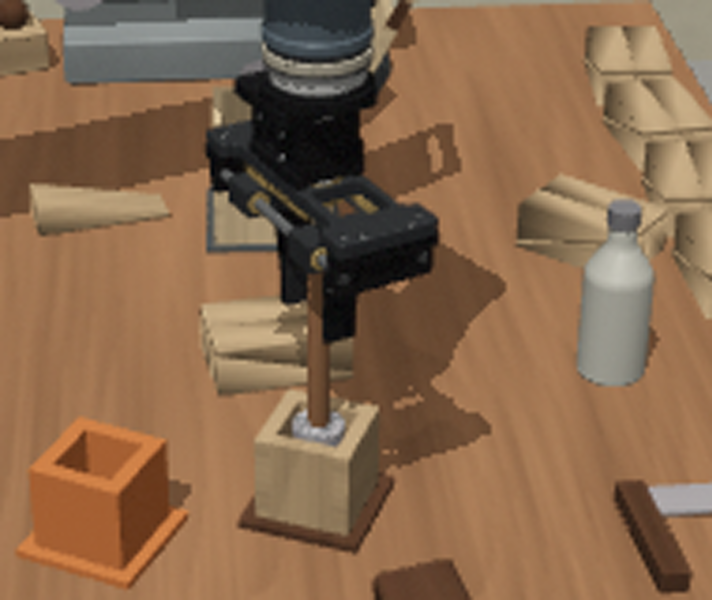

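The handle at (318,330) in the crop lies between the fingers at (295,275) and (340,310), which are still closing.

Request:
step_arm:
  motion:
    - [[0,0,0,0,0,0,0],[0,0,0,0,0,0,0],[0,0,0,0,0,0,0],[0,0,0,0,0,0,0],[0,0,0,0,0,0,0],[0,0,0,0,0,0,0],[0,0,0,0,0,0,0]]

```text
time_s: 3.08
position: [0.4851, -0.1891, 0.3396]
tcp_rot: [[-0.0, 0.911, 0.413], [0.0, 0.413, -0.911], [-1.0, -0.0, -0.0]]
force: [0.3, 0.4, -0.8]
opening: 0.173
```

Request:
step_arm:
  motion:
    - [[0,0,0,0,0,4,0],[0,0,0,0,0,12,0],[0,0,0,0,0,24,0],[0,0,0,0,0,38,0],[0,0,0,0,0,54,0],[0,0,0,0,0,70,0],[0,0,0,0,0,86,0],[0,0,0,0,0,102,0],[0,0,0,0,0,116,0],[0,0,0,0,0,126,0],[0,0,0,0,0,130,0],[0,0,0,0,0,130,0]]

```text
time_s: 4.08
position: [0.4852, -0.1892, 0.471]
tcp_rot: [[0.002, 0.911, 0.413], [-0.001, 0.413, -0.911], [-1.0, 0.001, 0.002]]
force: [-0.6, 0.0, -0.1]
opening: 0.179
```

```bash
python3 snap.py 3 side,top 100,320,220,480
```

```text
4.1833 [ 0.4849 -0.189   0.4693] [[-0.0008674062809278995, 0.9106927982773868, 0.41308337508552295], [0.0005770354311738437, 0.41308391753810847, -0.9106927825021348], [-0.9999994573180804, -0.0005515768960848247, -0.0008838135961436943]] [ 0.1975  0.6812 -2.5636] 0.1726639761049954 [-33.6068  17.7991  92.2501   0.      70.0105  31.9945]
```

View pics/side3.png

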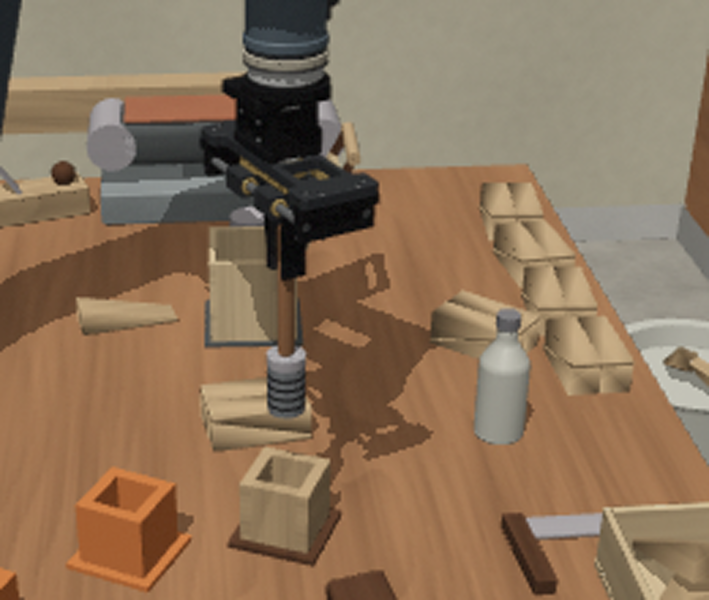

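The brush is lifted and hangs straight, with its head at (286,380) in the crop, clear of the stand. I check its tilt and foot height, and refine the stand and box.

Run:
```python
from h import *
np.set_printoptions(precision=4,suppress=True,linewidth=200)
for n in('side3','top3'):
    W=world(pickle.load(open(n+'.pkl','rb'))).reshape(-1,3)
    s=W[np.all((W>[.43,-.26,.1])&(W<[.55,-.13,.29]),axis=1)]
    for a in np.arange(.12,.28,.02):
        k=s[(s[:,2]>a)&(s[:,2]<a+.02)]
        if len(k)>4: print(n,round(a,2),len(k),k.min(0),k.max(0),'ctr',(k.min(0)+k.max(0))[:2]/2)
    print('zmin',s[:,2].min() if len(s) else '')
    s=W[np.all((W>[.42,-.25,.06])&(W<[.54,-.13,.08]),axis=1)]; print('stand',cv2.minAreaRect((s[:,:2]*1000).astype(np.float32)),len(s))
```

```text
side3 0.14 67 [ 0.4703 -0.2104  0.144 ] [ 0.5039 -0.1905  0.1595] ctr [ 0.4871 -0.2005]
side3 0.16 95 [ 0.47   -0.2106  0.1601] [ 0.5038 -0.1918  0.1797] ctr [ 0.4869 -0.2012]
side3 0.18 95 [ 0.4702 -0.2119  0.18  ] [ 0.5038 -0.1922  0.1999] ctr [ 0.487 -0.202]
side3 0.2 105 [ 0.4703 -0.2095  0.2003] [ 0.5042 -0.175   0.2192] ctr [ 0.4873 -0.1922]
side3 0.22 43 [ 0.4805 -0.1996  0.22  ] [ 0.4935 -0.1904  0.2395] ctr [ 0.487 -0.195]
side3 0.24 43 [ 0.4807 -0.201   0.2406] [ 0.4935 -0.1886  0.2598] ctr [ 0.4871 -0.1948]
side3 0.26 42 [ 0.4806 -0.2019  0.26  ] [ 0.4932 -0.1921  0.2798] ctr [ 0.4869 -0.197 ]
side3 0.28 15 [ 0.4804 -0.2036  0.2802] [ 0.4978 -0.1894  0.2895] ctr [ 0.4891 -0.1965]
zmin 0.1439699890999241
stand ((486.9105224609375, -191.36572265625), (81.80743408203125, 71.91661071777344), 65.15013885498047) 443
top3 0.18 5 [ 0.4641 -0.2008  0.1834] [ 0.4705 -0.189   0.1962] ctr [ 0.4673 -0.1949]
zmin 0.15066075334119078
stand ((487.1809387207031, -223.01576232910156), (13.148911476135254, 33.456939697265625), 70.0035400390625) 46
```

Request:
step_arm:
  motion:
    - [[0,0,0,0,8,2,0],[0,0,0,0,24,4,0],[0,0,0,-1,48,6,0],[0,0,0,-1,78,6,0],[0,0,0,-1,112,6,0],[0,0,0,-1,147,6,0],[0,0,0,-2,182,6,0],[0,0,0,-2,217,6,0],[0,0,0,-2,252,6,0],[0,0,0,-3,287,6,0],[0,0,0,-3,322,6,0],[0,0,0,-3,354,6,0]]

```text
time_s: 5.18
position: [0.4812, 0.1672, 0.4749]
tcp_rot: [[-0.002, 0.91, 0.414], [0.0, 0.414, -0.91], [-1.0, -0.002, -0.001]]
force: [0.4, 0.2, -0.8]
opening: 0.176
```

Request:
step_arm:
  motion:
    - [[0,0,0,0,30,0,0],[0,0,0,0,52,0,0],[0,0,0,0,68,0,0],[0,0,0,0,78,0,0],[0,0,0,0,84,0,0],[0,0,0,0,84,0,0],[0,0,0,0,84,0,0]]

```text
time_s: 5.77
position: [0.4821, 0.2485, 0.4754]
tcp_rot: [[-0.001, 0.911, 0.413], [-0.001, 0.413, -0.911], [-1.0, -0.001, 0.0]]
force: [-0.0, -0.4, -0.4]
opening: 0.175
```

```bash
python3 snap.py 4 side,top 100,340,140,440
```

```text
5.8667 [0.4822 0.248  0.4756] [[-0.0005179053481652684, 0.9111931157489941, 0.4119791713007958], [-0.0005702285750000931, 0.4119788904751653, -0.9111932114772499], [-0.9999997033066671, -0.0007068341332165055, 0.0003062222812351718]] [-0.0636  0.1284 -0.9542] 0.17374171894337637 [15.4068 19.2813 88.8561 -0.0248 71.8998 81.0853]
```

View pics/side4.png

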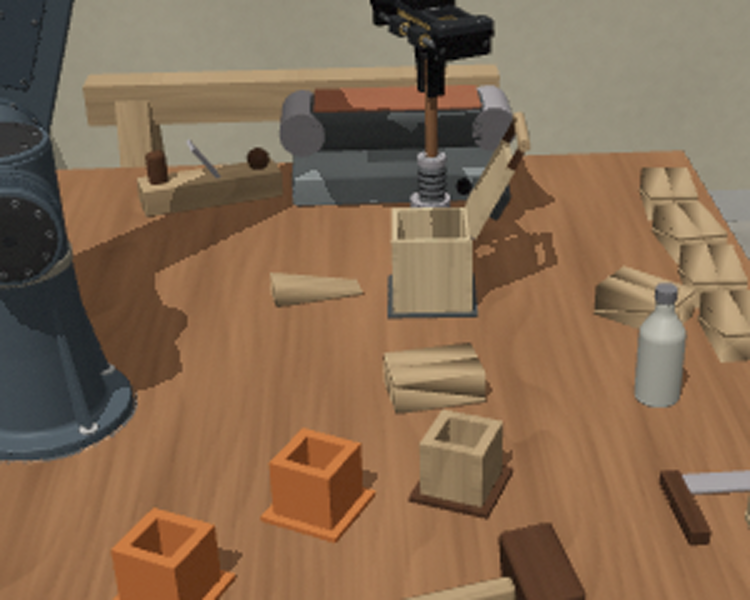

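View pics/top4.png

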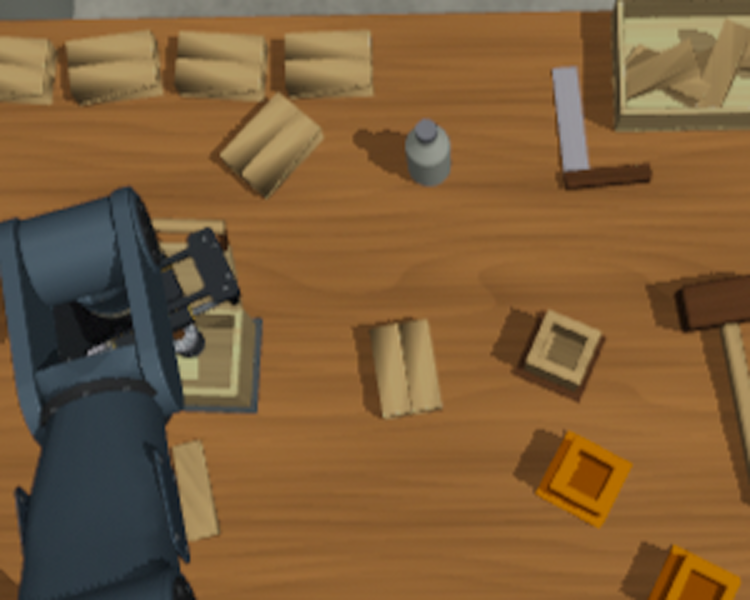

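The head at (430,180) in the side crop is over the box opening and clear of the flap. First I lower it to just inside the rim, then run stroke one.

Request:
step_arm:
  motion:
    - [[0,0,0,0,1,-6,0],[0,0,0,0,1,-18,0],[0,0,0,0,1,-34,0],[0,0,0,0,1,-52,0],[0,0,0,0,1,-70,0],[0,0,0,0,1,-88,0],[0,0,0,0,1,-104,0],[0,0,0,0,1,-118,0],[0,0,0,0,1,-128,0],[0,0,0,0,1,-133,0],[0,0,0,0,1,-133,0],[0,0,0,0,1,-133,0]]

```text
time_s: 6.87
position: [0.4824, 0.2497, 0.3429]
tcp_rot: [[0.0, 0.911, 0.413], [0.0, 0.413, -0.911], [-1.0, 0.0, 0.0]]
force: [-0.0, -0.4, -1.0]
opening: 0.174
```

```bash
python3 snap.py 5 side 100,220,260,410
```

```text
6.9167 [0.4826 0.2498 0.3434] [[0.0013859386094958914, 0.910811942804297, 0.41281919046869964], [0.00042077576386501163, 0.41281901924211045, -0.9108129776741978], [-0.9999989510604134, 0.001436035181996084, 0.00018889422653098752]] [ 0.4801 -0.0853 -0.1654] 0.17821184947116658 [15.5831 28.7378 97.4015  0.0023 53.7776 81.1996]
```

View pics/side5.png

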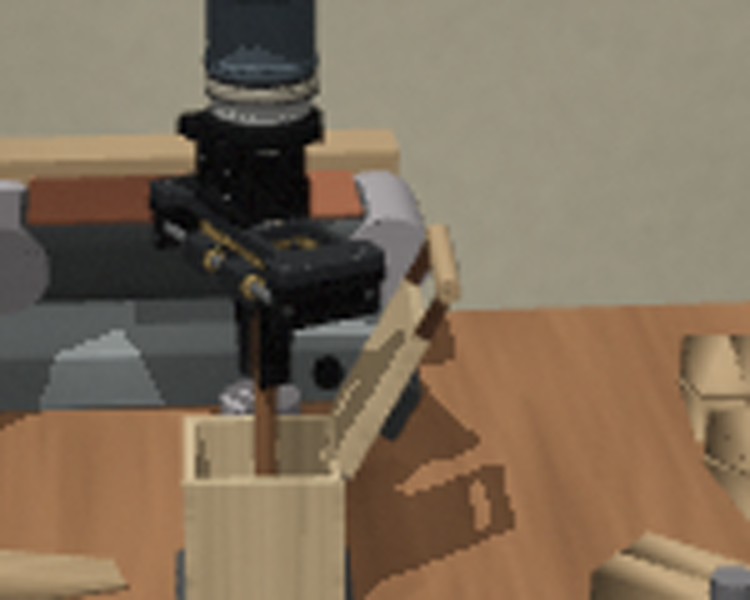

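The brush is deep in the box, with its handle at (265,430) in the crop, and the gripper is clear of the flap. The foot is about 7 mm above the floor. I go 3 mm lower, come up to just under the rim, and repeat.

Request:
step_arm:
  motion:
    - [[0,0,0,0,0,-3,0],[0,0,0,0,0,-3,0],[0,0,0,0,0,4,0],[0,0,0,0,0,18,0],[0,0,0,0,0,34,0],[0,0,0,0,0,52,0],[0,0,0,0,0,68,0],[0,0,0,0,0,80,0],[0,0,0,0,0,87,0],[0,0,0,0,0,88,0],[0,0,0,0,0,88,0],[0,0,0,0,0,88,0]]

```text
time_s: 7.92
position: [0.4818, 0.2497, 0.4302]
tcp_rot: [[-0.001, 0.911, 0.413], [-0.0, 0.413, -0.911], [-1.0, -0.001, -0.0]]
force: [-0.1, -0.4, -1.6]
opening: 0.176
```

Request:
step_arm:
  motion:
    - [[0,0,0,0,0,-4,0],[0,0,0,0,0,-16,0],[0,0,0,0,0,-32,0],[0,0,0,0,0,-50,0],[0,0,0,0,0,-66,0],[0,0,0,0,0,-80,0],[0,0,0,0,0,-88,0],[0,0,0,0,0,-91,0],[0,0,0,0,0,-91,0],[0,0,0,0,0,-91,0]]

```text
time_s: 8.75
position: [0.4824, 0.2499, 0.3399]
tcp_rot: [[0.0, 0.911, 0.413], [0.0, 0.413, -0.911], [-1.0, 0.0, 0.0]]
force: [-0.3, -0.6, -1.2]
opening: 0.177
```

Request:
step_arm:
  motion:
    - [[0,0,0,0,0,4,0],[0,0,0,0,0,18,0],[0,0,0,0,0,34,0],[0,0,0,0,0,52,0],[0,0,0,0,0,70,0],[0,0,0,0,0,82,0],[0,0,0,0,0,90,0],[0,0,0,0,0,91,0],[0,0,0,0,0,91,0],[0,0,0,0,0,91,0]]

```text
time_s: 9.58
position: [0.4818, 0.2497, 0.4303]
tcp_rot: [[-0.001, 0.911, 0.413], [-0.0, 0.413, -0.911], [-1.0, -0.001, -0.0]]
force: [-0.9, 0.1, -0.7]
opening: 0.174
```

```bash
python3 snap.py 6 side 60,220,240,440
python3 - <<'E'
from h import *
np.set_printoptions(precision=4,suppress=True,linewidth=200)
W=world(pickle.load(open('top4.pkl','rb'))).reshape(-1,3)
s=W[np.all((W>[.42,-.25,.062])&(W<[.54,-.13,.08]),axis=1)]; print('stand',cv2.minAreaRect((s[:,:2]*1000).astype(np.float32)),len(s))
s=W[np.all((W>[.45,-.225,-.01])&(W<[.52,-.155,.03]),axis=1)]; print('well floor',len(s),s.min(0),s.max(0),cv2.minAreaRect((s[:,:2]*1000).astype(np.float32)))
E
```

```text
9.6333 [0.4818 0.2497 0.43  ] [[-0.0017094484170282966, 0.9107137938425695, 0.4130344579947098], [-0.00046751611047342686, 0.41303428850486396, -0.9107153550632422], [-0.9999984296061648, -0.001749921185369327, -0.000280287440011258]] [-0.3145  0.1984 -1.1251] 0.17244814486616816 [15.5954 22.1527 92.2144  0.0006 65.7345 81.1996]
stand ((482.4351806640625, -189.1158905029297), (70.03352355957031, 72.0970458984375), 65.92221069335938) 313
well floor 229 [ 0.45   -0.225  -0.0045] [ 0.5194 -0.1556  0.0297] ((484.280517578125, -190.88600158691406), (69.27323913574219, 68.40867614746094), 88.46658325195312)
```

View pics/side6.png

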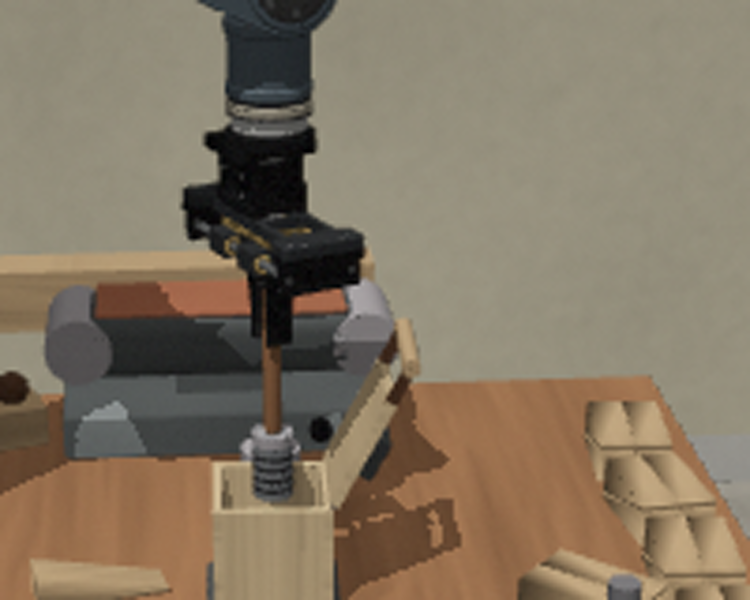

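The second stroke is done, with the head at (272,465) in the crop and its foot just under the rim. Now I raise the brush clear and return to the stand.

Request:
step_arm:
  motion:
    - [[0,0,0,0,0,8,0],[0,0,0,0,0,22,0],[0,0,0,0,0,36,0],[0,0,0,0,0,44,0],[0,0,0,0,-4,46,0],[0,0,0,0,-18,46,0],[0,0,0,0,-40,46,0],[0,0,0,0,-70,46,0],[0,0,0,1,-104,46,0],[0,0,0,1,-139,46,0],[0,0,0,1,-174,46,0],[0,0,0,1,-209,46,0]]

```text
time_s: 10.63
position: [0.4826, 0.0392, 0.4762]
tcp_rot: [[-0.001, 0.911, 0.413], [0.0, 0.413, -0.911], [-1.0, -0.001, -0.001]]
force: [0.8, -0.0, -0.9]
opening: 0.176
```

Request:
step_arm:
  motion:
    - [[0,0,0,0,-35,0,0],[0,0,0,1,-70,0,0],[0,0,0,1,-105,0,0],[0,0,0,1,-140,0,0],[0,0,0,2,-172,0,0],[0,0,0,2,-198,0,0],[0,0,0,2,-216,0,0],[0,0,0,2,-226,0,0],[0,0,0,2,-230,0,0],[0,0,0,2,-230,-2,0],[0,0,0,2,-230,-6,0],[0,0,0,2,-230,-12,0]]

```text
time_s: 11.63
position: [0.4851, -0.188, 0.4646]
tcp_rot: [[0.0, 0.91, 0.414], [0.0, 0.414, -0.91], [-1.0, 0.0, -0.0]]
force: [-0.7, 1.5, -0.5]
opening: 0.173
```

```bash
python3 snap.py 7 side 100,320,220,480
```

```text
11.6833 [ 0.4848 -0.1877  0.4631] [[-0.002212408871917201, 0.9100696791844887, 0.41444937480472266], [0.001811886612486877, 0.4144533569659022, -0.9100687512306957], [-0.9999959111485843, -0.001262508905515181, -0.0025658833520917717]] [ 0.8016  0.7443 -1.0063] 0.17880710672751343 [-33.4993  18.1537  92.7903   0.0178  69.2191  32.0096]
```

View pics/side7.png

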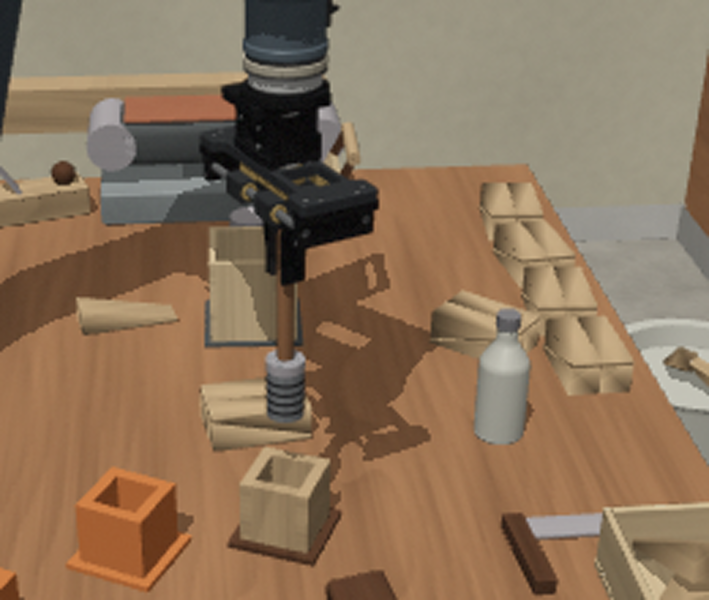

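The brush is above the stand, with the head at (286,388) and the well at (287,465) in the crop. I lower to just above the mouth and let it settle.

Request:
step_arm:
  motion:
    - [[0,0,0,0,0,-10,0],[0,0,0,0,0,-24,0],[0,0,0,0,0,-36,0],[0,0,0,0,0,-44,0],[0,0,0,0,0,-46,0],[0,0,0,0,0,-46,0]]

```text
time_s: 12.18
position: [0.4851, -0.1887, 0.4179]
tcp_rot: [[-0.002, 0.91, 0.414], [0.001, 0.414, -0.91], [-1.0, -0.001, -0.002]]
force: [-0.1, -0.2, -0.7]
opening: 0.176
```

Request:
step_arm:
  motion:
    - [[0,0,0,0,-1,-6,0],[0,0,0,0,-1,-18,0],[0,0,0,0,-1,-32,0],[0,0,0,0,-1,-46,0],[0,0,0,0,-1,-58,0],[0,0,0,0,-1,-67,0],[0,0,0,0,-1,-73,0],[0,0,0,0,-1,-76,0],[0,0,0,0,-1,-77,0],[0,0,0,0,-1,-77,0]]

```text
time_s: 13.02
position: [0.4854, -0.1903, 0.342]
tcp_rot: [[0.001, 0.911, 0.413], [-0.0, 0.413, -0.911], [-1.0, 0.0, 0.001]]
force: [-0.1, 0.0, -0.9]
opening: 0.179
```

```bash
python3 snap.py 8 side 160,320,240,430
```

```text
13.0667 [ 0.4854 -0.1903  0.3422] [[0.0008973543968322985, 0.9107012813543665, 0.41306460862025174], [-0.0005986422825821777, 0.41306519013774534, -0.9107012629418528], [-0.9999994181910827, 0.0005699438423432976, 0.0009158501583690174]] [ 0.0243  0.1138 -1.7498] 0.17070319825453611 [-33.7002  27.3921 100.5499  -0.      51.9962  31.9023]
```

View pics/side8.png

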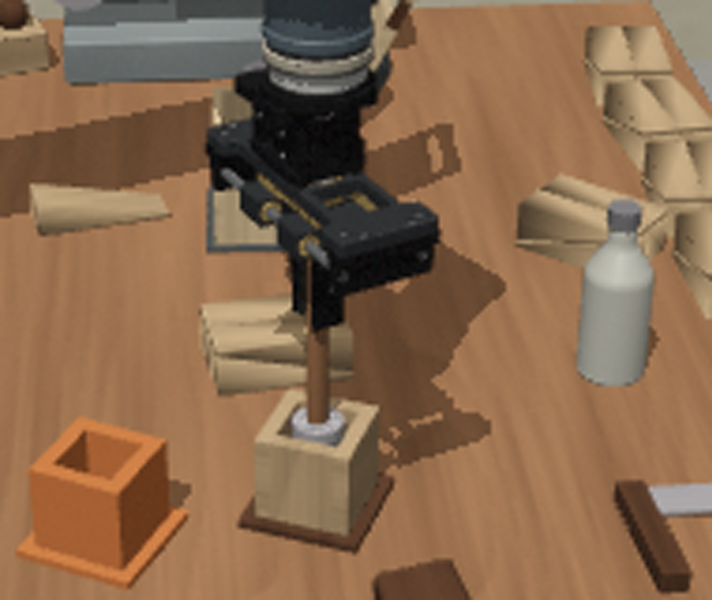

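The head is in the well at (318,428) in the crop, about 2 mm off the floor. I set it down and release.

Request:
step_arm:
  motion:
    - [[0,0,0,0,0,-2,0],[0,0,0,0,0,-2.5,0],[0,0,0,0,0,-2.5,0],[0,0,0,0,0,-2.5,20],[0,0,0,0,0,-2.5,30],[0,0,0,0,0,-2.5,50],[0,0,0,0,0,-2.5,70],[0,0,0,0,0,-2.5,70],[0,0,0,0,0,-2.5,70],[0,0,0,0,0,-2.5,70],[0,0,0,0,0,-2.5,70]]

```text
time_s: 13.98
position: [0.4852, -0.1902, 0.3392]
tcp_rot: [[-0.0, 0.911, 0.413], [0.0, 0.413, -0.911], [-1.0, -0.0, -0.0]]
force: [0.7, -0.1, 0.9]
opening: 0.675
```

```bash
python3 snap.py 9 side 160,320,240,430
```

```text
14.0333 [ 0.4852 -0.1902  0.3392] [[-4.944261267420664e-05, 0.9107155560315884, 0.4130341070147876], [4.0460832520549835e-05, 0.4130341090034254, -0.9107155555730163], [-0.9999999979591745, -2.831645264126069e-05, -5.7269795059032374e-05]] [0.3003 0.4239 0.6845] 0.7203976754656896 [-33.7014  27.6484 100.7155   0.0005  51.6397  31.9027]
```

View pics/side9.png

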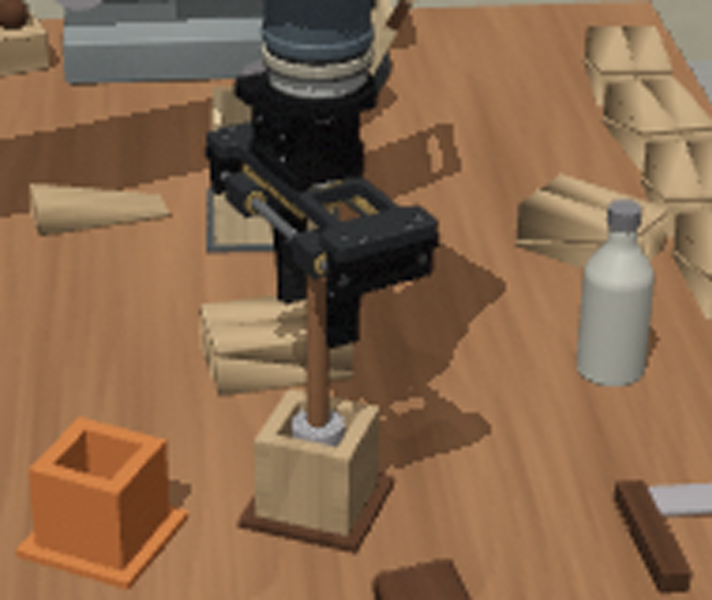

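The brush stands free in the stand. I rise, then move over to the bar while turning the jaws.

Request:
step_arm:
  motion:
    - [[0,0,0,0,0,6,70],[0,0,0,0,0,20,70],[0,0,0,0,0,40,70],[0,0,0,0,0,66,70],[0,0,0,0,0,94,70],[0,0,0,2,6,116,70],[0,0,5,6,22,127,70],[0,0,11,13,48,131,70],[0,0,17,21,80,131,70],[0,0,23,30,114,131,70],[0,0,29,39,149,131,70],[0,0,35,48,184,131,70]]

```text
time_s: 15.03
position: [0.5331, -0.0047, 0.4709]
tcp_rot: [[0.001, 0.505, 0.863], [-0.0, 0.863, -0.505], [-1.0, 0.0, 0.001]]
force: [-0.1, 0.3, 0.3]
opening: 0.805
```

Request:
step_arm:
  motion:
    - [[0,0,6,9,35,0,62],[0,0,12,18,70,0,62],[0,0,17,27,105,0,62],[0,0,21,36,140,0,62],[0,0,24,45,173,0,62],[0,0,26.5,53,204,0,62],[0,0,28.4,59,228,0,62],[0,0,28.4,63,243,0,62],[0,0,28.4,65,250,0,62],[0,0,28.4,65,251,0,62],[0,0,28.4,65,251,0,62]]

```text
time_s: 15.95
position: [0.598, 0.2443, 0.4702]
tcp_rot: [[-0.001, 0.039, 0.999], [-0.001, 0.999, -0.039], [-1.0, -0.001, -0.001]]
force: [-0.1, -0.8, 0.3]
opening: 0.715
```

```bash
python3 snap.py 10 side,top 60,320,180,480
```

```text
16.05 [0.5981 0.2435 0.4703] [[-0.0006060668342675878, 0.04018190087780136, 0.9991921974899719], [-0.0007776739208002169, 0.999192059917225, -0.04018236704881227], [-0.9999995139530146, -0.0008013989138456546, -0.0005743287521784588]] [-0.2661  0.1036  0.114 ] 0.7132542944136931 [12.2588 28.3816 74.4058 -0.0371 77.256  14.5699]
```

View pics/side10.png

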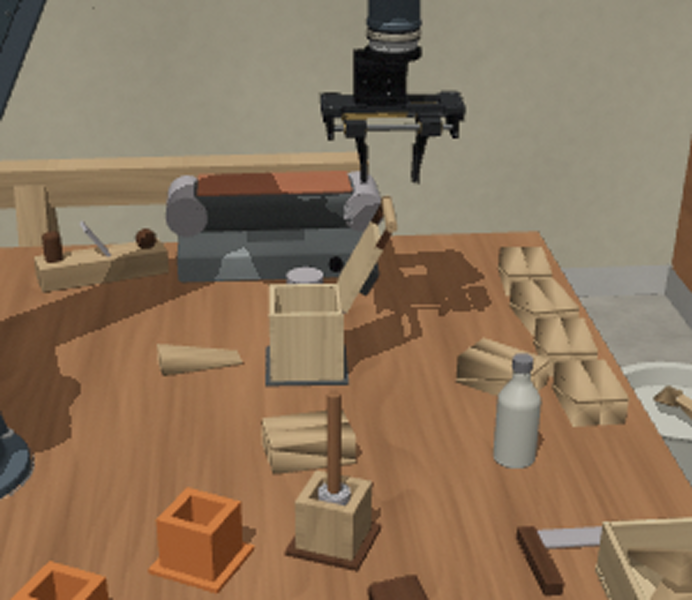

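View pics/top10.png

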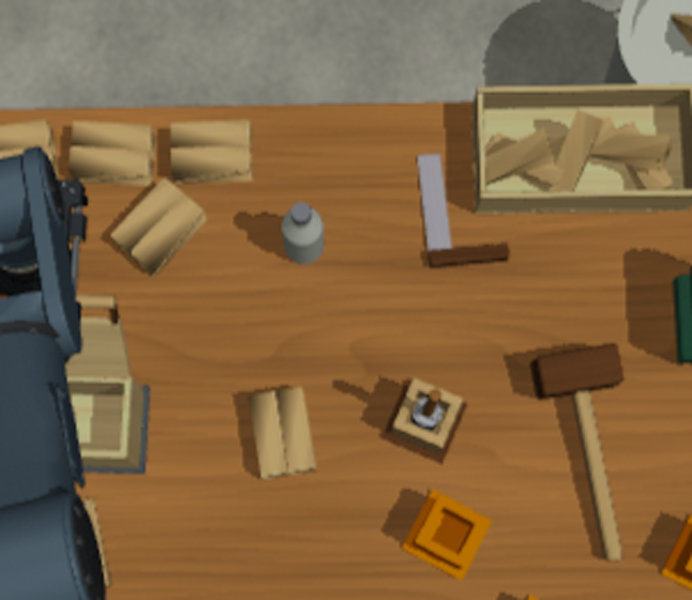

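The brush stands free at (334,450) in the side crop. The gripper is centred above the flap bar, with the bar at (387,212) and the fingers at x = 364 and 416. Now I descend.

Request:
step_arm:
  motion:
    - [[0,0,0,0,0.5,-6,62],[0,0,0,0,1,-18,62],[0,0,0,0,1,-32,62],[0,0,0,0,1,-44,62],[0,0,0,0,1,-54,62],[0,0,0,0,1,-61,62],[0,0,0,0,1,-65,62],[0,0,0,0,1,-66,62],[0,0,0,0,1,-66,62]]

```text
time_s: 16.8
position: [0.5983, 0.2457, 0.4042]
tcp_rot: [[0.0, 0.039, 0.999], [-0.0, 0.999, -0.039], [-1.0, -0.0, 0.0]]
force: [-0.1, -0.4, -0.5]
opening: 0.714
```

```bash
python3 snap.py 11 side 90,210,280,430
```

```text
16.85 [0.5984 0.2458 0.4047] [[0.0008929060841822785, 0.03855736205104748, 0.9992559894993821], [0.00017337838732705738, 0.9992563668557031, -0.038557531537628476], [-0.9999995863292442, 0.00020767764648732453, 0.000885557076371285]] [0.6945 0.3163 0.0773] 0.714590413758332 [12.4505 31.9455 78.7545 -0.0014 69.2479 14.6607]
```

View pics/side11.png

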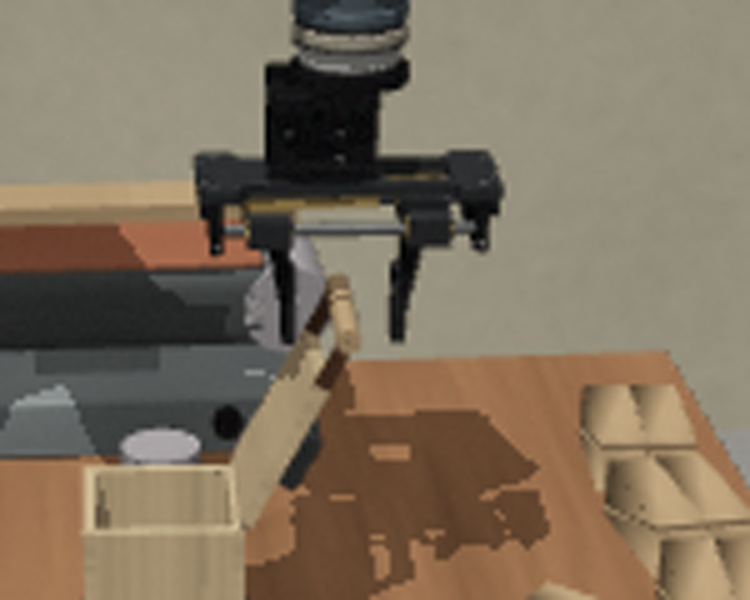

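The fingers, at x ≈ 287 and 400 in the crop, straddle the bar at (342,310). I close on it, needing about 0.7 s.

Request:
step_arm:
  motion:
    - [[0,0,0,0,0,0,40],[0,0,0,0,0,0,20],[0,0,0,0,0,0,10],[0,0,0,0,0,0,0],[0,0,0,0,0,0,0],[0,0,0,0,0,0,0],[0,0,0,0,0,0,0],[0,0,0,0,0,0,0],[0,0,0,0,0,0,0],[0,0,0,0,0,0,0],[0,0,0,0,0,0,0],[0,0,0,0,0,0,0]]

```text
time_s: 17.85
position: [0.5983, 0.2458, 0.4042]
tcp_rot: [[0.0, 0.039, 0.999], [0.0, 0.999, -0.039], [-1.0, 0.0, 0.0]]
force: [0.9, -0.6, -1.1]
opening: 0.174
```

```bash
python3 snap.py 12 side 90,210,280,430
python3 - <<'E'
import numpy as np
for th in np.linspace(2.05,1.335,13):
    x=-141*np.cos(th);z=141*np.sin(th); x0=-141*np.cos(2.05);z0=141*np.sin(2.05)
    y=np.radians(-2.2); print(round(th,3),np.round([(x-x0)*np.cos(y),(x-x0)*np.sin(y),z-z0],1))
E
```

```text
17.9 [0.5983 0.2458 0.4042] [[0.00034144160839580346, 0.03858671692524019, 0.9992551969815114], [9.043473744810449e-05, 0.9992552499516234, -0.03858674987190388], [-0.9999999376195913, 0.0001035425033217363, 0.000337697740127278]] [ 0.5747 -0.3215 -0.0952] 0.17035955115049445 [12.456  31.971  78.786   0.0009 69.2227 14.6671]
2.05 [ 0. -0.  0.]
1.99 [-7.6  0.3  3.6]
1.931 [-15.3   0.6   6.8]
1.871 [-23.3   0.9   9.6]
1.812 [-31.4   1.2  11.8]
1.752 [-39.6   1.5  13.6]
1.692 [-47.9   1.8  14.8]
1.633 [-56.2   2.2  15.6]
1.573 [-64.6   2.5  15.9]
1.514 [-73.    2.8  15.7]
1.454 [-81.4   3.1  14.9]
1.395 [-89.7   3.4  13.7]
1.335 [-97.9   3.8  12. ]
```

View pics/side12.png

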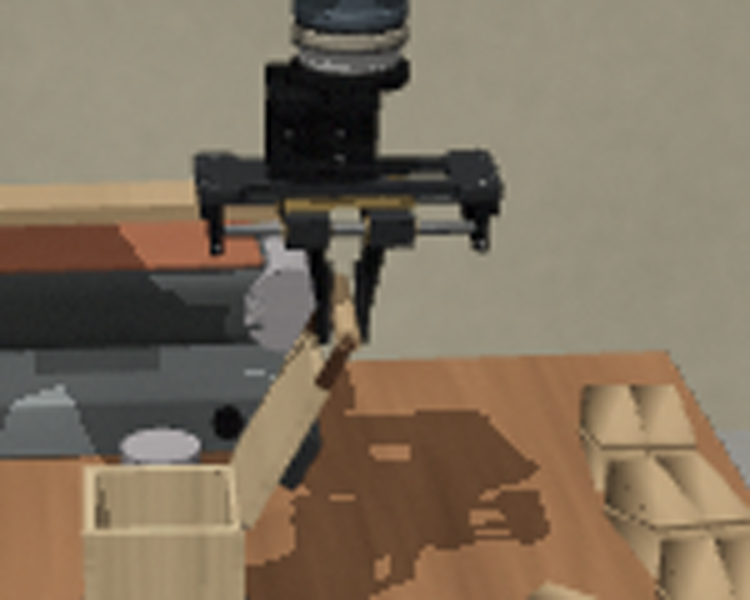

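Gripped at 15 mm opening with almost no force. I swing the flap along its arc in two halves.

Request:
step_arm:
  motion:
    - [[0,0,0,-2,0,1,0],[0,0,0,-5,0.2,2.4,0],[0,0,0,-9,0.3,4.2,0],[0,0,0,-13,0.5,5.9,0],[0,0,0,-18,0.7,7.8,0],[0,0,0,-23.3,0.9,9.6,0],[0,0,0,-28,1.1,10.9,0],[0,0,0,-33,1.3,12.2,0],[0,0,0,-37,1.4,13.1,0],[0,0,0,-39.6,1.5,13.6,0],[0,0,0,-39.6,1.5,13.6,0],[0,0,0,-39.6,1.5,13.6,0]]

```text
time_s: 18.9
position: [0.5587, 0.2475, 0.4193]
tcp_rot: [[0.003, 0.038, 0.999], [0.001, 0.999, -0.038], [-1.0, 0.001, 0.003]]
force: [4.1, 0.7, 6.8]
opening: 0.169
```

```bash
python3 snap.py 13 side 90,210,280,430
```

```text
18.95 [0.5588 0.2475 0.4192] [[0.002679272610599617, 0.03825418169228565, 0.9992644490230458], [0.0007560755247030697, 0.9992676725418698, -0.03825633231970144], [-0.9999961249165313, 0.0008580185359783874, 0.0026483874552039174]] [3.7771 1.2779 7.524 ] 0.17145527297503158 [13.4237 28.2263 83.286   0.007  68.3283 15.6135]
```

View pics/side13.png

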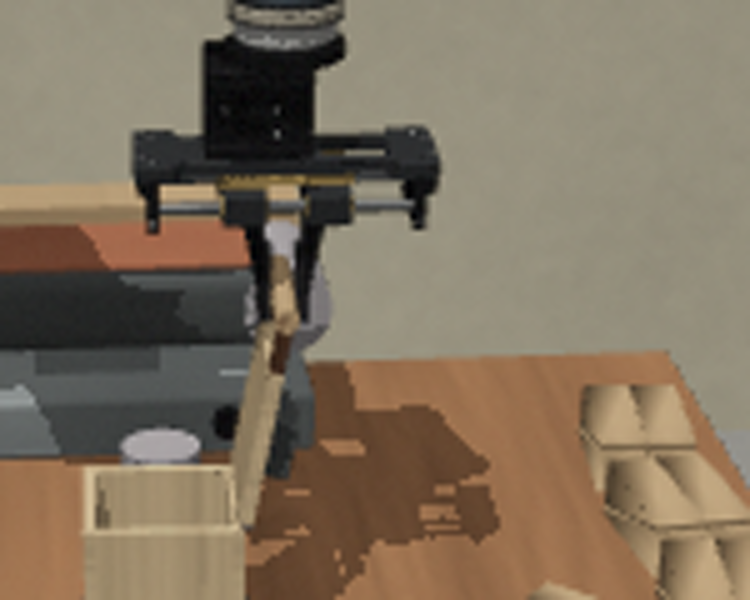

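The flap is moving with the gripper, now about 10° past upright on the outside, with the bar at (283,295). Forces are a few newtons. I continue to balance.

Request:
step_arm:
  motion:
    - [[0,0,0,-3,0.1,1,0],[0,0,0,-8,0.3,2,0],[0,0,0,-14,0.5,2.8,0],[0,0,0,-20,0.7,3.1,0],[0,0,0,-26,1,3.2,0],[0,0,0,-32,1.2,2.8,0],[0,0,0,-38,1.5,2.2,0],[0,0,0,-44,1.7,1.4,0],[0,0,0,-49,1.9,0.6,0],[0,0,0,-52,2,0,0],[0,0,0,-53,2.1,-0.2,0],[0,0,0,-53,2.1,-0.2,0]]

```text
time_s: 19.95
position: [0.5047, 0.2498, 0.4174]
tcp_rot: [[-0.001, 0.038, 0.999], [0.001, 0.999, -0.038], [-1.0, 0.001, -0.001]]
force: [2.0, 4.0, 1.9]
opening: 0.172
```

```bash
python3 snap.py 14 side 90,210,280,430
```

```text
20.0 [0.5049 0.2498 0.4174] [[-0.0012212027383959132, 0.03842220283738305, 0.9992608483238972], [0.0007800310472351065, 0.999261326041682, -0.03842126792525995], [-0.9999989501071672, 0.0007325343283761423, -0.0012502711788515875]] [2.1874 4.0419 3.1858] 0.17188470533458905 [14.9438 24.604  90.238   0.0674 65.2141 17.1175]
```

View pics/side14.png

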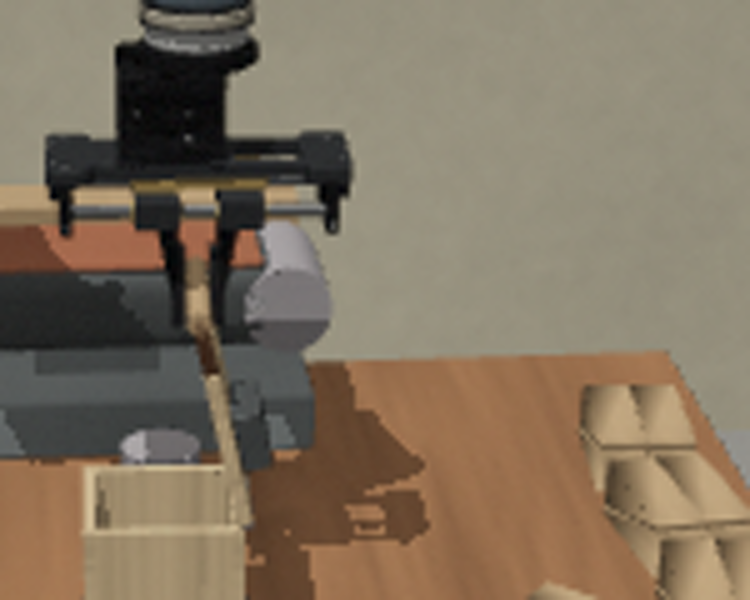

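```bash
cat > ang.py <<'E'
import sys
from h import *
np.set_printoptions(precision=4,suppress=True,linewidth=200)
th=np.radians(-2.2); R=np.array([[np.cos(th),-np.sin(th)],[np.sin(th),np.cos(th)]])
for n in sys.argv[1:]:
    W=world(pickle.load(open(n+'.pkl','rb'))).reshape(-1,3)
    q=np.c_[(W[:,:2]-[.482,.2495])@R,W[:,2]]
    # near edge face of the plate
    s=q[(q[:,1]>-.064)&(q[:,1]<-.046)&(q[:,2]>.135)&(q[:,2]<.205)&(q[:,0]>0)&(q[:,0]<.13)]
    if len(s)<6: print(n,len(s)); continue
    for _ in range(5):   # fit x = a z + b  (line of centres)
        a,b=np.polyfit(s[:,2],s[:,0],1); r=s[:,0]-a*s[:,2]-b
        s=s[np.abs(r)<.009]
    print(n,len(s),'theta',np.pi/2+np.arctan(a),'x at z=.115',a*.115+b,'rms',r.std())
E
python3 ang.py side side4 side10 side12 side13 side14
```

```text
side 82 theta 2.0513390561813285 x at z=.115 0.050851679200274925 rms 0.003887745529150405
side4 83 theta 2.049763182240711 x at z=.115 0.051135278461303814 rms 0.0038987864517837
side10 85 theta 2.050324612932784 x at z=.115 0.05054077929278411 rms 0.004054527402225447
side12 82 theta 2.0488859117638265 x at z=.115 0.050930677260238824 rms 0.003877574374152853
side13 68 theta 1.7559132298550681 x at z=.115 0.051762705455575576 rms 0.003177569335883009
side14 65 theta 1.350727971516308 x at z=.115 0.053977106086213644 rms 0.0029593888876473244
```

The depth fit of the plate edge gives 2.050 at the stop, as expected, and 1.351 now. Kinematics from the bar's travel gives 1.366. The remaining move is about 3 to 3.5 mm.

Request:
step_arm:
  motion:
    - [[0,0,0,-1.5,0,-0.3,0],[0,0,0,-3,0,-0.6,0],[0,0,0,-3.5,0,-0.8,0],[0,0,0,-3.5,0,-0.8,0],[0,0,0,-3.5,0,-0.8,0],[0,0,0,-3.5,0,-0.8,0],[0,0,0,-3.5,0,-0.8,0],[0,0,0,-3.5,0,-0.8,0]]

```text
time_s: 20.67
position: [0.5016, 0.2499, 0.4168]
tcp_rot: [[-0.001, 0.039, 0.999], [0.001, 0.999, -0.039], [-1.0, 0.001, -0.001]]
force: [2.1, 4.2, 2.3]
opening: 0.175
```

```bash
python3 snap.py 15 side,top 90,330,200,500; python3 ang.py side15
python3 - <<'E'
from rig import bot
import numpy as np
s=bot.read_state();g=s['position']+.1635*s['tcp_rot'][:,0]
c=(-(g[0]-.5984)/np.cos(np.radians(2.2)));print(g,'kin theta',np.arccos(-(141*-np.cos(2.05)-1000*c)/141),'by z',g[2]-.115,s['qvel'])
E
```

```text
20.7667 [0.5017 0.2498 0.4168] [[-0.0006902823346331078, 0.038600898494903196, 0.9992544691647289], [0.0011140400560274192, 0.9992541168356098, -0.038600115308622424], [-0.9999991412121572, 0.001086564527101576, -0.0007327704117830405]] [2.1509 5.1418 1.8621] 0.17271399767259812 [15.0337 24.4202 90.6952  0.0794 64.9062 17.2123]
side15 65 theta 1.3500378814317422 x at z=.115 0.05284915659827712 rms 0.0030280529330560246
[0.5015401  0.2500104  0.25326753] kin theta 1.3424330005494933 by z 0.13826753248760415 [-0.03498062  0.05310217 -0.01161367  0.04929781  0.07849927 -0.12380866]
```

View pics/side15.png

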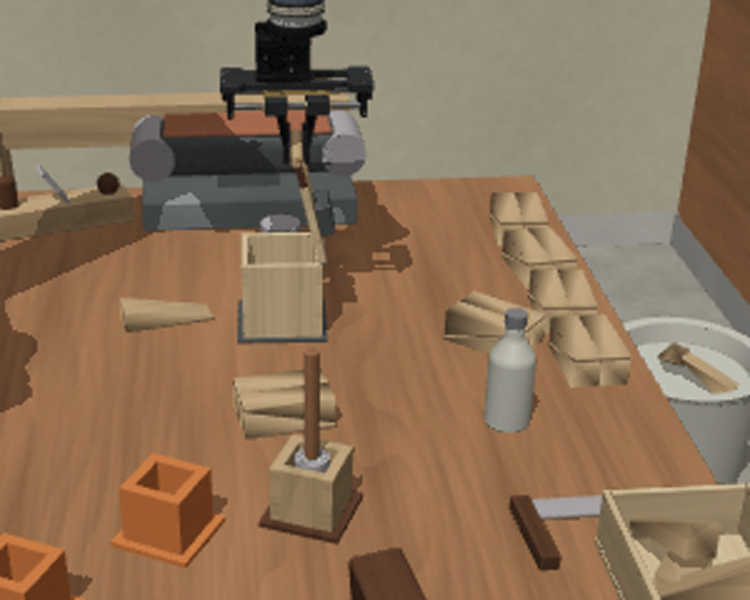

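Kinematics now gives 1.342 and vision gives 1.350. I make a final 1.5 mm nudge and hold still.

Request:
step_arm:
  motion:
    - [[0,0,0,-0.8,0,-0.2,0],[0,0,0,-1.5,0,-0.4,0],[0,0,0,-1.5,0,-0.4,0],[0,0,0,-1.5,0,-0.4,0],[0,0,0,-1.5,0,-0.4,0],[0,0,0,-1.5,0,-0.4,0],[0,0,0,-1.5,0,-0.4,0],[0,0,0,-1.5,0,-0.4,0],[0,0,0,-1.5,0,-0.4,0],[0,0,0,-1.5,0,-0.4,0],[0,0,0,-1.5,0,-0.4,0],[0,0,0,-1.5,0,-0.4,0]]

```text
time_s: 21.77
position: [0.5002, 0.2499, 0.4163]
tcp_rot: [[-0.001, 0.039, 0.999], [0.001, 0.999, -0.039], [-1.0, 0.001, -0.001]]
force: [1.8, 4.4, 1.9]
opening: 0.173
```

```bash
python3 snap.py 16 side,top 90,330,200,500; python3 ang.py side16
python3 - <<'E'
from rig import bot
import numpy as np
s=bot.read_state();g=s['position']+.1635*s['tcp_rot'][:,0]
c=(-(g[0]-.5984)/np.cos(np.radians(2.2)));print(g,'kin theta',np.arccos(-(141*-np.cos(2.05)-1000*c)/141))
E
```

```text
21.8667 [0.5002 0.2499 0.4163] [[-0.0006967676185402819, 0.03865367756049478, 0.9992524244283499], [0.0012672058995759096, 0.9992518988126624, -0.038652773619714656], [-0.9999989543515002, 0.0012393265663761706, -0.0007452285341024399]] [3.2279 4.6725 2.6615] 0.17275178631558294 [15.076  24.3475 90.9124  0.089  64.7598 17.2533]
side16 64 theta 1.3354641588274123 x at z=.115 0.05307988143743407 rms 0.003016122713903379
[0.50004025 0.25007031 0.25280479] kin theta 1.3314900457674452
```

View pics/top16.png

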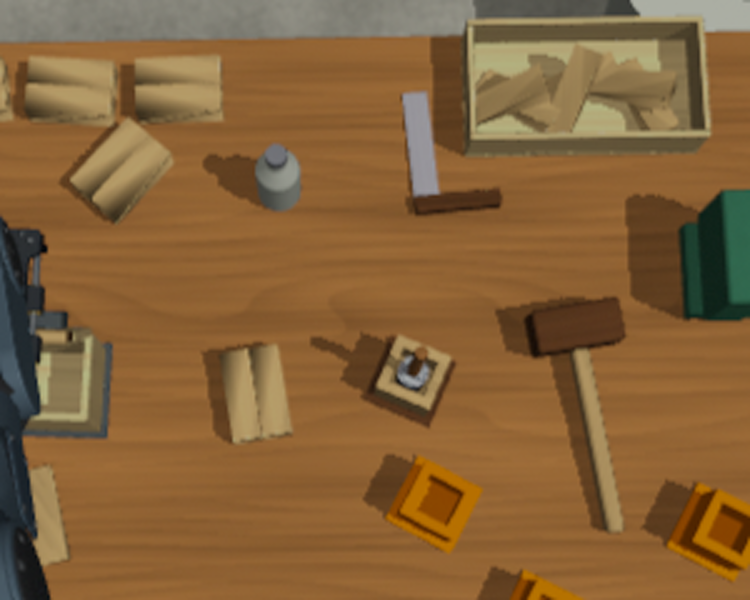

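The brush stands in its stand at (412,368), the other objects are where they were, and both angle estimates (1.335 and 1.331) agree with the 1.335 target. I'm handing in.

```bash
python3 -c "
from rig import bot
print(bot.hand_in())"
```

```text
the job is handed in; nothing more can be done
None
```

The job is done and handed in at about 22 s of the 61 s allowed; no verdict came back.

- **Brush:** I took it from the wooden stand and made two full strokes in the box. The foot went from about 5–7 mm above the floor up to about 8 mm below the rim. The brush is back upright in its stand and released.
- **Flap:** I gripped the bar from above and swung the flap forward slowly, without letting go. It is now held still at its balance point.

**Last checks:**
- **Flap angle:** 1.335 from the camera and 1.331 from the bar's travel, against a target of 1.335. One step earlier the two differed slightly more, 1.350 against 1.342.
- **Grip:** firm at about 15 mm opening. A steady force of about 6 N remains at the wrist, mostly sideways; I did not track down its cause.
- **Other things on the table:** those in view in the last pictures looked unmoved. That was by eye, not measured, and the arm hid part of the top view.
- **Cameras:** the two disagreed by about 4 mm in x and 2 mm in y, so I used the average. It fitted at both grasps.

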